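Shut the loaded drawer and hold the sprung lid at the mark

ROBOT

A 6-joint arm with a two-finger parallel gripper is mounted at the origin on the work surface. World frame = base frame: x ahead of the robot, y to its left, z up, the work surface at z = 0. Lengths are in m, angles in rad, forces in N, time in s.
With the tool pointing down it reaches from about 0.25 to 0.725 m from the base axis. Payload 4 kg.
Tool frame: the origin (TCP) lies midway between the tips of the shut fingers; the grasp point (between the pads) lies 19 mm behind it; z points along the fingers, y is the line along which they close (so a half turn about z gives the same grasp; the last joint's range is limited). The gripper opens to 85 mm and grips with 20 to 120 N. Pads are 22 mm wide; open, the fingers measure 114 mm over their backs; the gripper's body (76 mm by 85 mm) begins 54 mm behind the grasp point. The pads swing forward as they close: fully open they stand 13 mm farther back than shut.
Start: joints at [1.182, 0.241, 0.005, 1.335, 0, 1.571], TCP at [0.19, 0.463, 0.231] pointing down, gripper open.
Joint ranges: [-2.72, 2.72], [-1.05, 1.87], [-1.09, 1.28], [-1.99, 2.15], [-1.42, 1.44], [-3.14, 3.14]. Speed limits (rad/s): [2.79, 2.79, 3.14, 3.14, 3.14, 3.14].

INTERFACE

Orientations are given as a unit quaternion [x, y, z, w].
In Python, from workcell import bot gives the robot as it stands. The module is installed in compiled form; this text tells all that it offers.
- The arm moves only by the tool jog_arm, never from a script. Its argument "deltas" is a list of rows, each an object with "fingers": the opening, from 0 (shut) to 1 (fully open); "delta_pos": the shift along the tool's x, y, z normalised to -1 to 1, where 1 is 300 mm, a list of three; "yaw": the turn about the tool's z normalised to -1 to 1, where 1 is pi/4 rad. A call has 1 to 12 rows; each row is the pose to reach, as a shift and turn from the pose commanded when the call began, along the tool's axes at that moment; what a row does not reach only later rows make up. A row lasts 1/10 s, in which the tool goes at most 50 mm and 8.59 degrees, less where a joint would pass 70% of its speed; a pose out of reach is approached as far as the arm can. A call with a number of a shift or a turn outside -1 to 1 is refused whole. A call with a gripper value outside its range is refused whole. The fingers move at their own pace and stop on an object; the grip force is fixed at half the most. Time passes only in rows, so rows that repeat a pose let the fingers close. It gives the time, the measured TCP pose, the force, the opening and the grip force at its end, in the units of the state.
- bot.get_obs(): the state, without advancing time (a new reading comes with each control period).
- bot.camera(name): name is "scene" or "top"; returns a dict with "image" (420x560x3 uint8, red, green, blue), "range_z" (420x560 float32, m along the optical axis (not along the pixel's ray), 0 where there is no reading), "fx", "fy", "cx", "cy" (pixels), "distortion" ([k1, k2, p1, p2, k3] as OpenCV has them; the pictures are not rectified), "rvec" (rotation vector, rad) and "tvec" (3), from world to camera coordinates, as OpenCV has them. Camera axes: x right, y down, z forward; pixel columns grow to the right and rows downward; lengths in m; the calibration is good to about 2 mm. A picture is of the moment at which its call begins.
- bot.job_done(): hands the job in; it is judged then, once.
The state is a dict: "clock": time; "joint_pos": joint angles; "joint_vel": joint speeds; "tau": joint torques, N m; "eef_pos": TCP position; "tool_rot": TCP orientation; "ft_force": force on the tool from outside, world axes, zero at the start; "ft_torque": the same for the moment, N m; "grip_width": finger opening in m; "grasp_force": force on a finger pad.
Only numpy, scipy, OpenCV 4.12 (cv2) and the standard library are available. Lean on these libraries where they do the work, as an engineer would, in place of code of your own. Each camera call takes 0.05 s, during which the arm holds its last target. There are 200 camera calls.

TASK

The drawer of the cleaning chest has just been loaded: first push it fully home. Then lift the chest's sprung lid until the pointer pin on the lid's side lines up with the index pin on the curved strap, and finish holding it there, steadily, with the gripper still carrying the lid, so that I can fill the bin with both hands. Leave the index pin and the things standing around the chest as they are.

Things in the scene. Friction and masses are not known exactly. Their poses are not given: they have to be found in the camera images.
- chest: Grey sheet-metal cleaning chest, fixed. Origin: on the worktop, about under the bin's centre; x to the back (hinge side), y to its left (strap side), z up. Drawer base: x -130 to 100, y -130 to 130, 75 mm high; its top is a step 45 mm deep before the bin. Bin: x -85 to 100, y -130 to 130, rim at z 150. Strap and pins at the left side, out to y = 205, up to z = 280.
- drawer (a joint): How far the drawer is out (m): 0 = fully home, its face flush with the base's front; it slides towards chest -x, starts 35 to 60 mm out, and is held only by friction (about 2 N to push, a firm stop at 0).
- drawer_face (a point): Centre of the drawer's flat outer front plate (242 mm wide, 56 mm tall: z 10 to 66), 38 mm above the worktop. Its axes are the chest's. The plate has no handle except a flat 3 mm thick steel strip, 100 mm wide, near its top edge; push it anywhere near its middle.
- lid (a joint): Opening angle of the lid (rad): 0 = shut; grows as the front edge rises. A spring always drives it shut, with about 0.3 + 1.2 x angle N m plus the lid's weight (0.25 to 0.5 kg): about 5 to 9 N upward at the bar. Stops at 1.3.
- lid_hinge (a point): Centre of the lid's hinge axis, on the rear rim (chest x = 100, y = 0, z = 152 mm). Turns with the lid: its x axis points along the lid plate from front to back, y along the hinge axis, z out of the lid. The lid plate is 195 x 264 mm, 6 mm thick, its top 4 mm above the axis when shut.
- lid_bar (a point): Middle of the round steel bar to lift the lid by: diameter 12 mm, runs along the hinge direction (chest y), 120 mm between its two end posts, 170 mm in front of the hinge axis and 44 mm above it when the lid is shut (centre 196 mm above the worktop), 40 mm clear of the lid plate. It turns with the lid, and can roll between the fingers.
- pointer_tip (a point): End face of the pointer pin, a round black pin 12 mm thick that sticks out 29 mm sideways from the lid's left edge, 150 mm in front of the hinge axis and level with it when shut.
- mark (a joint): Angle of the index pin about the same hinge axis (rad), on the same scale as the lid's angle: pointer and index pins line up when joint lid = joint mark. Between 0.38 and 0.70; held by friction, not to be moved.
- mark_tip (a point): Inner end face of the index pin, a round black pin 12 mm thick, 43 mm long, on a small black clamp block (22 x 12 x 22 mm) sitting on the curved strap at the chest's left side, 150 mm from the hinge axis. The pins are on a line, end to end, when the two points coincide.
- cleaner: White bottle of cleaner, 68 mm across, 200 mm tall, standing on the worktop at the chest's right side. Bystander. Origin under its centre.
- polish: Tin of polish, 72 mm across, 90 mm tall, at the chest's left side. Bystander. Origin under its centre.
- handbrush: Hand brush, 200 mm long, lying on the worktop, to the right of the chest. Bystander. Origin at its underside.

How it is judged:
On the way, in this order (a step that is already met when the one before it is completed fails the run):
1. the drawer is pushed fully home (value of joint drawer below 0.005 m and value of joint lid below 0.15 rad), for 0.2 s.
2. the lid is held by the gripper with its pointer at the index pin (distance between pointer_tip and mark_tip below 0.01 m and contact force between the fingers and lid above 1 N), for 0.3 s.
At the end, for the whole second after the job is handed in: The drawer is within 5 mm of fully home; the ends of pointer and index pins are within 10 mm of each other; the lid is still (under 0.1 rad/s) and carried by the gripper's fingers (over 1 N), with none of the bystanders touching it; the index pin is within 6 mm of where it was (all of step 2 and value of joint drawer below 0.005 m and velocity of joint lid between -0.1 and 0.1 rad/s and distance of mark_tip from where it was at the start of the episode below 0.006 m and contact force between lid and cleaner below 0.2 N and contact force between lid and polish below 0.2 N and contact force between lid and handbrush below 0.2 N); the arm keeps its last pose, push and grip.
It fails at once if the index pin is shifted by more than 6 mm (distance of mark_tip from where it was at the start of the episode above 0.006 m).
It fails at once if the cleaner bottle is disturbed (moved over 30 mm) (distance of cleaner from where it was at the start of the episode above 0.03 m).
It fails at once if the polish tin is disturbed (moved over 30 mm) (distance of polish from where it was at the start of the episode above 0.03 m).
It fails at once if the hand brush is disturbed (moved over 30 mm) (distance of handbrush from where it was at the start of the episode above 0.03 m).
It also fails if it takes over 48 s, if anything falls off the work surface, if the arm or the gripper's body presses on something with over 40 N, if the wrist force passes 120 N, or if a joint passes its speed limit or range.

## Working session

There is one attempt and no reset: what is moved stays moved. The work goes in short steps, Python scripts to look and compute and a tool call to move; the robot and the scene stay as the last step left them, time stands still between calls to the robot, and variables do not carry over. Pictures are saved under pics/ and viewed, at most 10 in all, crops included, and the job is handed in when it is done.

Besides the shell and the picture viewer there is one more tool, called after "Request:" by a JSON object that holds its "fn" and its "kwargs", one argument or row to a line. jog_arm: Moves the arm, as the interface text tells. Scaled input: -1 to 1 covers 300 mm each way for a shift and pi/4 rad each way for a turn. Its arguments: {"type":"object","properties":{"deltas":{"type":"array","items":{"type":"object","properties":{"fingers":{"type":"number"},"delta_pos":{"type":"array","items":{"type":"number"}},"yaw":{"type":"number"}}}}},"required":["deltas"]}

```bash
mkdir -p pics; cat > h.py <<'E'
import numpy as np, cv2
from workcell import bot
def cam(n):
    c=bot.camera(n); c['K']=np.array([[c['fx'],0,c['cx']],[0,c['fy'],c['cy']],[0,0,1.]])
    c['R']=cv2.Rodrigues(np.array(c['rvec'],float))[0]; c['t']=np.array(c['tvec'],float); c['d']=np.array(c['distortion'],float); return c
def rays(c,uv):
    p=cv2.undistortPoints(np.array(uv,float).reshape(-1,1,2),c['K'],c['d']).reshape(-1,2)
    return np.c_[p,np.ones(len(p))]
def plane(c,uv,z):
    d=rays(c,uv)@c['R']; o=-c['R'].T@c['t']; return o+d*((z-o[2])/d[:,2])[:,None]
def depth(c,uv):
    uv=np.array(uv); r=rays(c,uv); z=c['range_z'][uv[:,1].astype(int),uv[:,0].astype(int)]
    return (r*z[:,None]-c['t'])@c['R']
def save(c,n,s=1): cv2.imwrite('pics/'+n,cv2.resize(c['image'][:,:,::-1],None,fx=s,fy=s))
E
python3 - <<'E'
from h import *
for n in('scene','top'):
    c=cam(n); save(c,n+'0.png',1.4); print(n,c['fx'],-c['R'].T@c['t'],c['R'][2], (c['range_z']>0).mean())
o=bot.get_obs(); print(o)
E
```

```text
scene 393.17953446695105 [1.0788934  0.15208207 1.00025679] [-0.4817522  -0.16143891 -0.86130848] 0.9958715986394557
top 480.6507464216548 [ 0.44398509 -0.01243257  1.13477209] [ 0.1560391   0.02547914 -0.98742221] 0.996109693877551
{'clock': 0.1, 'joint_pos': array([ 1.18201855e+00,  2.41391091e-01,  3.85852406e-03,  1.33518956e+00,
       -4.19499430e-05,  1.57077535e+00]), 'joint_vel': array([ 0.00135205, -0.00040038,  0.00307876, -0.00098382,  0.00125561,
       -0.00119565]), 'tau': array([ 5.55555926e-04, -3.73138225e+01,  2.53009808e+01,  1.08406960e-02,
        7.34289642e-05,  1.15201348e-05]), 'eef_pos': array([0.18932749, 0.46216139, 0.23047511]), 'tool_rot': array([ 1.93156570e-01,  9.81167474e-01, -9.48811956e-04, -1.65429992e-04]), 'ft_force': array([ 0.16110166, -0.32209907, -0.38317778]), 'ft_torque': array([-0.01936858, -0.03349584,  0.00176989]), 'grasp_force': 0.0, 'grip_width': 0.08572908198722466}
```

View pics/scene0.png

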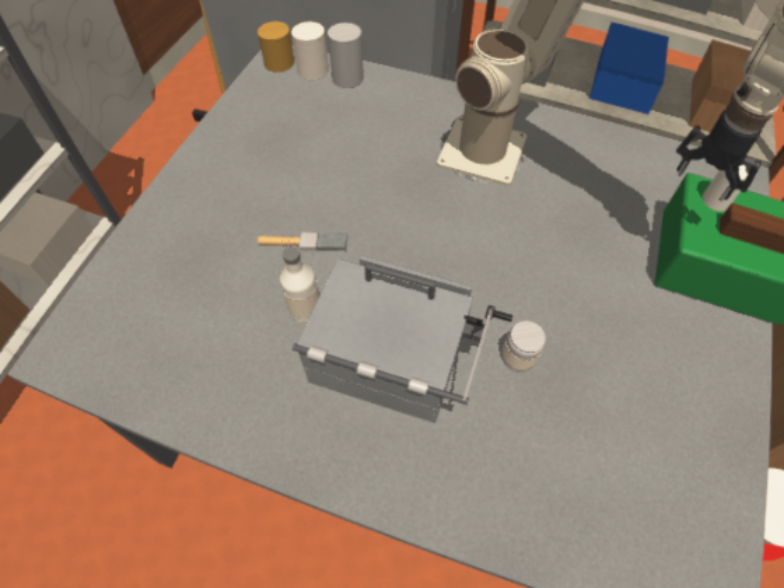

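View pics/top0.png

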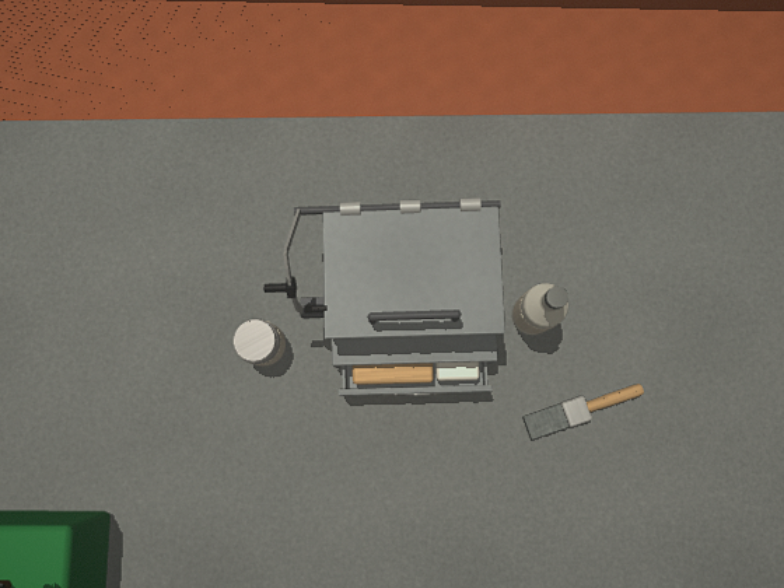

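The top view shows the chest nearly square to the world: bar at about (369–460, 316), drawer face edge at y≈392, tin at (255, 342) and bottle at (545, 308). The index pin is at (265–297, 288) and the pointer at (303–326, 309). Next I'll measure these.

```bash
python3 - <<'E'
from h import *
t=cam('top'); s=cam('scene')
np.set_printoptions(precision=4,suppress=True)
q=lambda *p:[(a/1.4,b/1.4) for a,b in p]
print('bar',plane(t,q((369,318),(460,315)),.200))
print('hinge',plane(t,q((297,211),(500,204)),.156))
print('drawer top edge',plane(t,q((340,393),(490,393)),.066))
print('step front edge',plane(t,q((334,362),(497,362)),.075))
print('lid front corners',plane(t,q((324,338),(503,334)),.156))
# depth-map samples
print('depth bar',depth(t,q((390,317),(440,315))), depth(t,q((400,260),)))
a=cv2.resize(t['image'][190:235,180:245,::-1],None,fx=8,fy=8,interpolation=cv2.INTER_CUBIC)
b=cv2.resize(s['image'][210:290,310:380,::-1],None,fx=7,fy=7,interpolation=cv2.INTER_CUBIC)
H=max(a.shape[0],b.shape[0]); 
im=np.zeros((H,a.shape[1]+b.shape[1],3),np.uint8); im[:a.shape[0],:a.shape[1]]=a; im[:b.shape[0],a.shape[1]:]=b
im=im[:, :]
print(im.shape); f=min(1,800/im.shape[1]); cv2.imwrite('pics/pins.png',cv2.resize(im,(800,int(H*f)),interpolation=cv2.INTER_AREA)); print(f)
E
```

```text
bar [[ 0.5592  0.0367  0.2   ]
 [ 0.5629 -0.0905  0.2   ]]
hinge [[ 0.7276  0.1482  0.156 ]
 [ 0.7358 -0.157   0.156 ]]
drawer top edge [[ 0.457   0.0891  0.066 ]
 [ 0.4566 -0.1463  0.066 ]]
step front edge [[ 0.5052  0.0982  0.075 ]
 [ 0.5044 -0.1573  0.075 ]]
lid front corners [[ 0.5355  0.1048  0.156 ]
 [ 0.5403 -0.156   0.156 ]]
depth bar [[ 0.5603  0.0072  0.2017]
 [ 0.5627 -0.0625  0.2025]] [[ 0.6508 -0.0068  0.1573]]
(560, 1010, 3)
0.7920792079207921
```

View pics/pins.png

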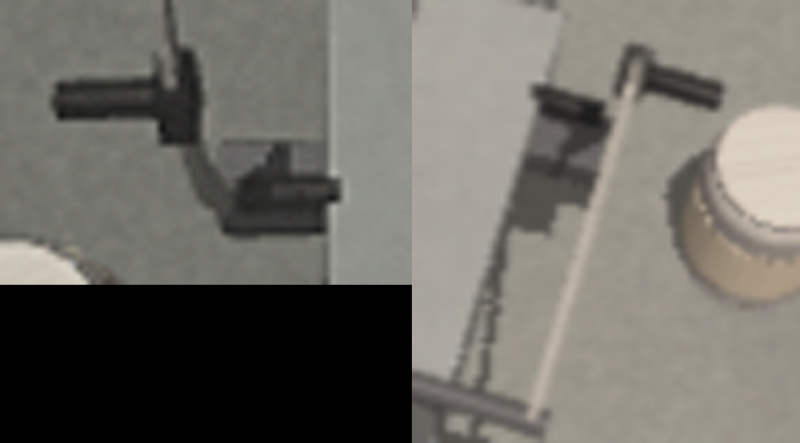

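The crop shows the index pin on the strap, running outward from its block, and the lid's pointer below and nearer the lid. I'll triangulate the index pin's axis from the two views.

```bash
cat >> h.py <<'E'
def tri(a,ua,b,ub):
    A=[];
    for c,u in((a,ua),(b,ub)):
        d=(rays(c,[u])@c['R'])[0]; d/=np.linalg.norm(d); o=-c['R'].T@c['t']; A.append((o,np.eye(3)-np.outer(d,d)))
    p=np.linalg.solve(sum(P for o,P in A),sum(P@o for o,P in A))
    return p,[float(np.linalg.norm(P@(p-o))) for o,P in A]
E
python3 - <<'E'
from h import *
np.set_printoptions(precision=4,suppress=True)
t=cam('top'); s=cam('scene')
T=lambda x,y:(180+x/6.337,190+y/6.337); S=lambda x,y:(310+(x-412)/5.544,210+y/5.544)
print('pin outer',tri(t,T(54,98),s,S(721,95)))
print('pin at block',tri(t,T(158,98),s,S(650,77)))
print('pointer tip',tri(t,T(268,188),s,S(604,108)))
print('pointer root',tri(t,T(338,188),s,S(536,95)))
# lid yaw via depth: bar points and lid plane
m=np.array([(u,v) for u in range(268,328,3) for v in range(218,233)])
p=depth(t,m); k=(p[:,2]>.19)&(p[:,2]<.215); b=p[k]; print('bar depth',len(b),b.mean(0),np.polyfit(b[:,1],b[:,0],1))
m=np.array([(u,v) for u in range(240,355,2) for v in range(270,290)])
p=depth(t,m); k=(p[:,2]>.05)&(p[:,2]<.072)&(p[:,0]<.47); b=p[k]; print('face top',len(b),b.mean(0),b.min(0),b.max(0),np.polyfit(b[:,1],b[:,0],1))
for n,u in(('tin',(182,244)),('bottle',(397,213))): print(n,depth(t,[u]))
E
```

```text
pin outer (array([0.5986, 0.1821, 0.2249]), [0.0015971427688655122, 0.0015971427688654721])
pin at block (array([0.5988, 0.1515, 0.2218]), [0.002288167584498729, 0.0022881675844987994])
pointer tip (array([0.5797, 0.1317, 0.1521]), [0.006986075069686337, 0.006986075069686263])
pointer root (array([0.5808, 0.105 , 0.1488]), [0.0027869184048325097, 0.0027869184048325353])
bar depth 124 [ 0.5636 -0.0289  0.2006] [-0.0252  0.5629]
face top 274 [ 0.4619 -0.0294  0.0655] [ 0.4562 -0.1469  0.0511] [0.4692 0.0913 0.0708] [-0.0232  0.4612]
tin [[0.5367 0.2219 0.0863]]
bottle [[ 0.586  -0.2245  0.1992]]
```

Request:
{"fn": "jog_arm", "kwargs": {
  "deltas": [
    {"fingers": 1,"delta_pos": [-0.07,-0.08,0],"yaw": 0.1},
    {"fingers": 1,"delta_pos": [-0.22,-0.24,0],"yaw": 0.28},
    {"fingers": 1,"delta_pos": [-0.37,-0.41,0],"yaw": 0.46},
    {"fingers": 1,"delta_pos": [-0.5,-0.56,0],"yaw": 0.62},
    {"fingers": 1,"delta_pos": [-0.58,-0.65,0],"yaw": 0.73}
  ]
}}

```text
clock: 0.8
eef_pos: [0.2671, 0.2424, 0.2313]
tool_rot: [0.464, 0.886, 0.0, 0.0]
ft_force: [1.7, -0.2, 0.2]
grip_width: 0.0852
grasp_force: 0.0
```

```bash
cat >> h.py <<'E'
def go(target,yaw=None):
    from scipy.spatial.transform import Rotation as Ro
    o=bot.get_obs(); R=Ro.from_quat(o['tool_rot']).as_matrix(); a=np.arctan2(R[1,1],R[0,1])
    print('t',o['clock'],'pos',o['eef_pos'].round(4),'yaxis az',round(a,4),'F',o['ft_force'].round(1),'w',round(o['grip_width'],4),'g',round(o['grasp_force'],1))
    if target is not None: print('delta',(R.T@(np.array(target)-o['eef_pos'])/.3).round(3),'yaw',round((a-(yaw or .025))/(np.pi/4),3))
E
python3 -c "
from h import *
go([.365,-.03,.23])"
```

```text
t 0.8 pos [0.2671 0.2424 0.2313] yaxis az 0.6056 F [ 1.7 -0.2  0.2] w 0.0852 g 0.0
delta [-0.932 -0.249  0.004] yaw 0.739
```

Request:
{"fn": "jog_arm", "kwargs": {
  "deltas": [
    {"fingers": 1,"delta_pos": [-0.15,-0.04,0],"yaw": 0.15},
    {"fingers": 1,"delta_pos": [-0.3,-0.08,0],"yaw": 0.3},
    {"fingers": 1,"delta_pos": [-0.45,-0.12,0],"yaw": 0.45},
    {"fingers": 1,"delta_pos": [-0.6,-0.16,0],"yaw": 0.58},
    {"fingers": 1,"delta_pos": [-0.75,-0.2,0],"yaw": 0.68},
    {"fingers": 1,"delta_pos": [-0.84,-0.23,0],"yaw": 0.74},
    {"fingers": 1,"delta_pos": [-0.84,-0.23,0],"yaw": 0.74},
    {"fingers": 1,"delta_pos": [-0.84,-0.23,0],"yaw": 0.74}
  ]
}}

```text
clock: 1.6
eef_pos: [0.3543, -0.0025, 0.2312]
tool_rot: [0.698, 0.716, -0.0, -0.0]
ft_force: [0.1, -0.1, 0.7]
grip_width: 0.0852
grasp_force: 0.0
```

```bash
python3 -c "
from h import *
go([.365,-.03,.02])"
```

```text
t 1.6 pos [ 0.3543 -0.0025  0.2312] yaxis az 0.0257 F [ 0.1 -0.1  0.7] w 0.0852 g 0.0
delta [-0.093  0.034  0.704] yaw 0.001
```

Request:
{"fn": "jog_arm", "kwargs": {
  "deltas": [
    {"fingers": 1,"delta_pos": [-0.03,0.01,0.15],"yaw": 0},
    {"fingers": 1,"delta_pos": [-0.06,0.02,0.3],"yaw": 0},
    {"fingers": 1,"delta_pos": [-0.09,0.02,0.45],"yaw": 0},
    {"fingers": 1,"delta_pos": [-0.09,0.02,0.6],"yaw": 0},
    {"fingers": 1,"delta_pos": [-0.09,0.02,0.68],"yaw": 0},
    {"fingers": 1,"delta_pos": [-0.09,0.02,0.7],"yaw": 0},
    {"fingers": 1,"delta_pos": [-0.09,0.02,0.7],"yaw": 0},
    {"fingers": 1,"delta_pos": [-0.09,0.02,0.7],"yaw": 0}
  ]
}}

```text
clock: 2.4
eef_pos: [0.3625, -0.0284, 0.0225]
tool_rot: [0.697, 0.717, 0.001, 0.001]
ft_force: [-0.5, -0.2, 0.2]
grip_width: 0.0855
grasp_force: 0.0
```

```bash
python3 -c "
from h import *
go([.446,-.03,.02])"
```

```text
t 2.4 pos [ 0.3625 -0.0284  0.0225] yaxis az 0.029 F [-0.5 -0.2  0.2] w 0.0855 g 0.0
delta [-0.013  0.278  0.009] yaw 0.005
```

Request:
{"fn": "jog_arm", "kwargs": {
  "deltas": [
    {"fingers": 1,"delta_pos": [0,0.03,0],"yaw": 0},
    {"fingers": 1,"delta_pos": [0,0.06,0],"yaw": 0},
    {"fingers": 1,"delta_pos": [0,0.09,0],"yaw": 0},
    {"fingers": 1,"delta_pos": [0,0.12,0],"yaw": 0},
    {"fingers": 1,"delta_pos": [0,0.15,0],"yaw": 0},
    {"fingers": 1,"delta_pos": [0,0.18,0],"yaw": 0},
    {"fingers": 1,"delta_pos": [0,0.21,0],"yaw": 0},
    {"fingers": 1,"delta_pos": [0,0.23,0],"yaw": 0},
    {"fingers": 1,"delta_pos": [0,0.245,0],"yaw": 0},
    {"fingers": 1,"delta_pos": [0,0.25,0],"yaw": 0}
  ]
}}

```text
clock: 3.4
eef_pos: [0.4365, -0.0269, 0.0212]
tool_rot: [0.697, 0.717, -0.0, -0.0]
ft_force: [-1.7, -0.8, 0.5]
grip_width: 0.0855
grasp_force: 0.8
```

Request:
{"fn": "jog_arm", "kwargs": {
  "deltas": [
    {"fingers": 1,"delta_pos": [0,0.006,0],"yaw": 0},
    {"fingers": 1,"delta_pos": [0,0.012,0],"yaw": 0},
    {"fingers": 1,"delta_pos": [0,0.016,0],"yaw": 0},
    {"fingers": 1,"delta_pos": [0,0.016,0],"yaw": 0}
  ]
}}

```text
clock: 3.8
eef_pos: [0.441, -0.0267, 0.0213]
tool_rot: [0.697, 0.717, 0.0, 0.0]
ft_force: [-1.0, 0.0, -0.7]
grip_width: 0.0853
grasp_force: 0.5
```

Still sliding, so I'll creep on until the stop shows in the force.

Request:
{"fn": "jog_arm", "kwargs": {
  "deltas": [
    {"fingers": 1,"delta_pos": [0,0.006,0],"yaw": 0},
    {"fingers": 1,"delta_pos": [0,0.012,0],"yaw": 0},
    {"fingers": 1,"delta_pos": [0,0.015,0],"yaw": 0}
  ]
}}

```text
clock: 4.1
eef_pos: [0.4431, -0.0266, 0.0213]
tool_rot: [0.697, 0.717, -0.002, -0.002]
ft_force: [-10.7, -0.5, 8.4]
grip_width: 0.0856
grasp_force: 6.4
```

Request:
{"fn": "jog_arm", "kwargs": {
  "deltas": [
    {"fingers": 1,"delta_pos": [0,0.005,0],"yaw": 0},
    {"fingers": 1,"delta_pos": [0,0.01,0],"yaw": 0},
    {"fingers": 1,"delta_pos": [0,0.01,0],"yaw": 0}
  ]
}}

```text
clock: 4.4
eef_pos: [0.443, -0.0266, 0.0213]
tool_rot: [0.697, 0.717, -0.003, -0.003]
ft_force: [-16.8, -0.9, 16.1]
grip_width: 0.0851
grasp_force: 11.2
```

Request:
{"fn": "jog_arm", "kwargs": {
  "deltas": [
    {"fingers": 1,"delta_pos": [0,0.005,0],"yaw": 0},
    {"fingers": 1,"delta_pos": [0,0.01,0],"yaw": 0},
    {"fingers": 1,"delta_pos": [0,0.01,0],"yaw": 0}
  ]
}}

```text
clock: 4.7
eef_pos: [0.4429, -0.0266, 0.0214]
tool_rot: [0.698, 0.717, -0.005, -0.005]
ft_force: [-25.7, -1.3, 25.8]
grip_width: 0.0853
grasp_force: 17.5
```

Request:
{"fn": "jog_arm", "kwargs": {
  "deltas": [
    {"fingers": 1,"delta_pos": [0,-0.1,0],"yaw": 0},
    {"fingers": 1,"delta_pos": [0,-0.25,0],"yaw": 0},
    {"fingers": 1,"delta_pos": [0,-0.25,-0.16],"yaw": 0},
    {"fingers": 1,"delta_pos": [0,-0.25,-0.32],"yaw": 0},
    {"fingers": 1,"delta_pos": [0,-0.25,-0.48],"yaw": 0},
    {"fingers": 1,"delta_pos": [0,-0.25,-0.64],"yaw": 0},
    {"fingers": 1,"delta_pos": [0,-0.25,-0.8],"yaw": 0},
    {"fingers": 1,"delta_pos": [0,-0.25,-0.85],"yaw": 0},
    {"fingers": 1,"delta_pos": [0,-0.25,-0.85],"yaw": 0}
  ]
}}

```text
clock: 5.6
eef_pos: [0.3791, -0.0285, 0.2797]
tool_rot: [0.697, 0.717, 0.003, 0.003]
ft_force: [0.6, 0.2, -0.2]
grip_width: 0.0855
grasp_force: 0.0
```

```bash
python3 -c "
from h import *
go([.563,-.028,.26])
t=cam('top'); save(t,'top1.png',1.4)
"
```

```text
t 5.6 pos [ 0.3791 -0.0285  0.2797] yaxis az 0.0276 F [ 0.6  0.2 -0.2] w 0.0855 g 0.0
delta [-0.015  0.612  0.071] yaw 0.003
```

View pics/top1.png

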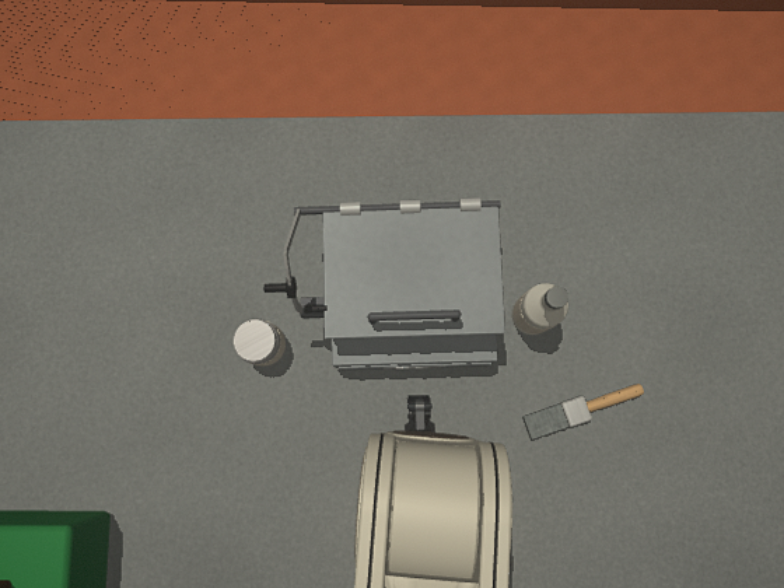

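The drawer face is flush with the step front (y≈364) and nothing else has moved. Next I'll go over the bar and down.

Request:
{"fn": "jog_arm", "kwargs": {
  "deltas": [
    {"fingers": 1,"delta_pos": [0,0.12,0],"yaw": 0},
    {"fingers": 1,"delta_pos": [0,0.25,0],"yaw": 0},
    {"fingers": 1,"delta_pos": [0,0.38,0],"yaw": 0},
    {"fingers": 1,"delta_pos": [-0.01,0.5,0],"yaw": 0},
    {"fingers": 1,"delta_pos": [-0.01,0.58,0],"yaw": 0},
    {"fingers": 1,"delta_pos": [-0.01,0.61,0],"yaw": 0},
    {"fingers": 1,"delta_pos": [-0.01,0.61,0.05],"yaw": 0},
    {"fingers": 1,"delta_pos": [-0.01,0.61,0.1],"yaw": 0},
    {"fingers": 1,"delta_pos": [-0.01,0.61,0.1],"yaw": 0}
  ]
}}

```text
clock: 6.55
eef_pos: [0.557, -0.0263, 0.2427]
tool_rot: [0.697, 0.717, -0.002, -0.003]
ft_force: [-0.3, 0.9, 0.1]
grip_width: 0.0858
grasp_force: 0.0
```

```bash
python3 -c "
from h import *
go([.563,-.028,.179])
"
```

```text
t 6.55 pos [ 0.557  -0.0263  0.2427] yaxis az 0.0276 F [-0.3  0.9  0.1] w 0.0858 g 0.0
delta [-0.006  0.021  0.212] yaw 0.003
```

Request:
{"fn": "jog_arm", "kwargs": {
  "deltas": [
    {"fingers": 1,"delta_pos": [0,0.016,0.05],"yaw": 0},
    {"fingers": 1,"delta_pos": [0,0.016,0.11],"yaw": 0},
    {"fingers": 1,"delta_pos": [0,0.016,0.17],"yaw": 0},
    {"fingers": 1,"delta_pos": [0,0.016,0.2],"yaw": 0},
    {"fingers": 1,"delta_pos": [0,0.016,0.21],"yaw": 0},
    {"fingers": 1,"delta_pos": [0,0.016,0.21],"yaw": 0},
    {"fingers": 1,"delta_pos": [0,0.016,0.21],"yaw": 0}
  ]
}}

```text
clock: 7.25
eef_pos: [0.5648, -0.0264, 0.1843]
tool_rot: [0.697, 0.717, 0.001, 0.001]
ft_force: [0.8, 0.3, 0.5]
grip_width: 0.0854
grasp_force: 0.0
```

```bash
python3 -c "
from h import *
go([.563,-.028,.179])
"
```

```text
t 7.25 pos [ 0.5648 -0.0264  0.1843] yaxis az 0.0274 F [0.8 0.3 0.5] w 0.0854 g 0.0
delta [-0.005 -0.006  0.018] yaw 0.003
```

Request:
{"fn": "jog_arm", "kwargs": {
  "deltas": [
    {"fingers": 0.5,"delta_pos": [0,-0.005,0.016],"yaw": 0},
    {"fingers": 0.3,"delta_pos": [0,-0.005,0.016],"yaw": 0},
    {"fingers": 0,"delta_pos": [0,-0.005,0.016],"yaw": 0},
    {"fingers": 0,"delta_pos": [0,-0.005,0.016],"yaw": 0},
    {"fingers": 0,"delta_pos": [0,-0.005,0.016],"yaw": 0},
    {"fingers": 0,"delta_pos": [0,-0.005,0.016],"yaw": 0},
    {"fingers": 0,"delta_pos": [0,-0.005,0.016],"yaw": 0},
    {"fingers": 0,"delta_pos": [0,-0.005,0.016],"yaw": 0},
    {"fingers": 0,"delta_pos": [0,-0.005,0.016],"yaw": 0},
    {"fingers": 0,"delta_pos": [0,-0.005,0.016],"yaw": 0}
  ]
}}

```text
clock: 8.25
eef_pos: [0.5649, -0.0263, 0.179]
tool_rot: [0.697, 0.717, 0.002, 0.002]
ft_force: [4.3, 0.8, -1.3]
grip_width: 0.0102
grasp_force: 58.4
```

```bash
python3 -c "
from h import *
go(None)
t=.5
for t in np.arange(.1,.6,.1):
    c,s=np.cos(t),np.sin(t); print(round(t,2),((-.17*c+.044*s+.17)/.3).round(3),((.17*s+.044*c-.044)/.3).round(3))
"
```

```text
t 8.25 pos [ 0.5649 -0.0263  0.179 ] yaxis az 0.0275 F [ 4.3  0.8 -1.3] w 0.0102 g 58.4
0.1 0.017 0.056
0.2 0.04 0.11
0.3 0.069 0.161
0.4 0.102 0.209
0.5 0.14 0.254
```

Bar gripped (58 N). I'll lift along the arc to 0.4 rad, then look.

Request:
{"fn": "jog_arm", "kwargs": {
  "deltas": [
    {"fingers": 0,"delta_pos": [0,0.007,-0.028],"yaw": 0},
    {"fingers": 0,"delta_pos": [0,0.017,-0.056],"yaw": 0},
    {"fingers": 0,"delta_pos": [0,0.028,-0.083],"yaw": 0},
    {"fingers": 0,"delta_pos": [0,0.04,-0.11],"yaw": 0},
    {"fingers": 0,"delta_pos": [0,0.054,-0.136],"yaw": 0},
    {"fingers": 0,"delta_pos": [0,0.069,-0.161],"yaw": 0},
    {"fingers": 0,"delta_pos": [0,0.085,-0.185],"yaw": 0},
    {"fingers": 0,"delta_pos": [0,0.102,-0.209],"yaw": 0},
    {"fingers": 0,"delta_pos": [0,0.102,-0.209],"yaw": 0},
    {"fingers": 0,"delta_pos": [0,0.102,-0.209],"yaw": 0}
  ]
}}

```text
clock: 9.25
eef_pos: [0.5925, -0.0256, 0.24]
tool_rot: [0.697, 0.717, -0.001, -0.001]
ft_force: [1.2, -0.1, -10.4]
grip_width: 0.0098
grasp_force: 58.9
```

```bash
python3 -c "
from h import *
go(None)
t=cam('top'); s=cam('scene')
a=cv2.resize(t['image'][180:240,175:250,::-1],(500,400),interpolation=cv2.INTER_CUBIC)
b=cv2.resize(s['image'][200:280,310:370,::-1],(300,400),interpolation=cv2.INTER_CUBIC)
cv2.imwrite('pics/p2.png',np.hstack([a,b]))
"
```

```text
t 9.25 pos [ 0.5925 -0.0256  0.24  ] yaxis az 0.0274 F [  1.2  -0.1 -10.4] w 0.0098 g 58.9
```

View pics/p2.png

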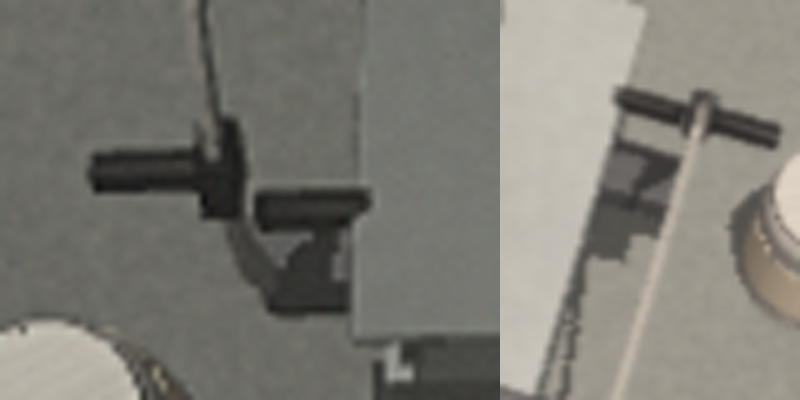

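The pointer (tip about (255, 208) in the left crop) is still slightly below and in front of the index pin (axis at y≈170), and in the scene view they are almost in line. I'll triangulate both axes.

```bash
python3 -c "
from h import *
np.set_printoptions(precision=4,suppress=True)
t=cam('top'); s=cam('scene')
T=lambda x,y:(175+x/6.667,180+y/6.667); S=lambda x,y:(310+(x-500)/5,200+y/5)
H=np.array([.733,-.024,.152])
for n,a,b in(('root',T(368,203),S(618,98)),('tip',T(255,208),S(685,114)),('outer',T(90,171),S(780,134)),('blk',T(200,170),S(714,118))):
    p,r=tri(t,a,s,b); d=p-H; cx=d[0]+.025*d[1]; print(n,p,r,'ang',np.arctan2(d[2],-cx),'rad',np.hypot(d[2],cx))
p=bot.get_obs()['eef_pos']; print('lid angle from arm rise', p[2]-.179,p[0]-.5649)
"
```

```text
root [0.5917 0.105  0.2028] [0.0025874573836680436, 0.0025874573836679802] ang 0.35263602341453565 rad 0.14712119613097716
tip [0.5902 0.1377 0.2047] [0.002144915793558621, 0.0021449157935585707] ang 0.3632559922846554 rad 0.14843430662314563
outer [0.5981 0.1822 0.2257] [0.0018283312917659427, 0.001828331291765959] ang 0.5165318315117666 rad 0.14921768034662555
blk [0.5986 0.1511 0.2226] [0.0021802162475066376, 0.0021802162475067725] ang 0.4977544572803023 rad 0.14793789897819623
lid angle from arm rise 0.06127162405980563 0.027861067098541192
```

Request:
{"fn": "jog_arm", "kwargs": {
  "deltas": [
    {"fingers": 0,"delta_pos": [0,0.01,-0.012],"yaw": 0},
    {"fingers": 0,"delta_pos": [0,0.02,-0.025],"yaw": 0},
    {"fingers": 0,"delta_pos": [0,0.03,-0.037],"yaw": 0},
    {"fingers": 0,"delta_pos": [0,0.04,-0.048],"yaw": 0},
    {"fingers": 0,"delta_pos": [0,0.049,-0.058],"yaw": 0},
    {"fingers": 0,"delta_pos": [0,0.049,-0.058],"yaw": 0},
    {"fingers": 0,"delta_pos": [0,0.049,-0.058],"yaw": 0}
  ]
}}

```text
clock: 10.15
eef_pos: [0.6081, -0.0252, 0.2594]
tool_rot: [0.697, 0.717, 0.0, 0.0]
ft_force: [-3.6, -0.4, -6.4]
grip_width: 0.0098
grasp_force: 58.9
```

```bash
python3 -c "
from h import *
go(None)
t=cam('top'); s=cam('scene')
a=cv2.resize(t['image'][180:240,175:250,::-1],(500,400),interpolation=cv2.INTER_CUBIC)
b=cv2.resize(s['image'][200:280,310:370,::-1],(300,400),interpolation=cv2.INTER_CUBIC)
cv2.imwrite('pics/p3.png',np.hstack([a,b]))
"
```

```text
t 10.15 pos [ 0.6081 -0.0252  0.2594] yaxis az 0.0275 F [-3.6 -0.4 -6.4] w 0.0098 g 58.9
```

View pics/p3.png

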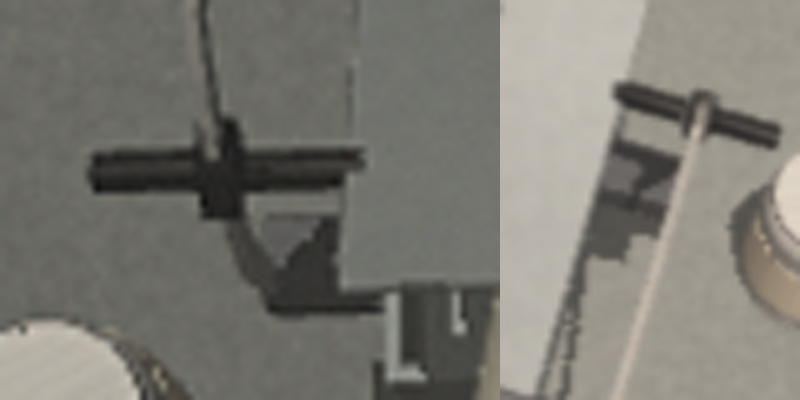

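Both pins now lie on one line in both views, with an offset under 1 px (about 1 mm). I'll hold briefly, check that it's steady and hand in.

Request:
{"fn": "jog_arm", "kwargs": {
  "deltas": [
    {"fingers": 0,"delta_pos": [0,0,0],"yaw": 0},
    {"fingers": 0,"delta_pos": [0,0,0],"yaw": 0},
    {"fingers": 0,"delta_pos": [0,0,0],"yaw": 0},
    {"fingers": 0,"delta_pos": [0,0,0],"yaw": 0},
    {"fingers": 0,"delta_pos": [0,0,0],"yaw": 0},
    {"fingers": 0,"delta_pos": [0,0,0],"yaw": 0}
  ]
}}

```text
clock: 10.85
eef_pos: [0.6077, -0.0252, 0.2589]
tool_rot: [0.697, 0.717, -0.0, -0.0]
ft_force: [-5.0, -0.4, -4.4]
grip_width: 0.0098
grasp_force: 59.1
```

```bash
python3 -c "
from h import *
go(None); o=bot.get_obs(); print(abs(o['joint_vel']).max())
if abs(o['eef_pos'][2]-.2594)<.002 and o['grasp_force']>20: print(bot.job_done())"
```

```text
t 10.85 pos [ 0.6077 -0.0252  0.2589] yaxis az 0.0274 F [-5.  -0.4 -4.4] w 0.0098 g 59.1
0.0021084970225740875
the job is handed in; nothing more can be done
None
```

I pushed the drawer fully home and raised the lid until its pointer lined up with the index pin (within about 1 mm by camera); the gripper is holding it steady there, and I handed the job in at about 10.9 s, with no verdict returned.

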